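# Swing the jar-board rail round its post and lock it with the block

### The arm

A 6-joint arm with a two-finger parallel gripper is mounted at the origin on a cart in front of the work surface, level with it; the furniture and walls round the work are solid. World frame = base frame: x ahead of the robot, y to its left, z up, the work surface at z = 0. Lengths are in m, angles in degrees, forces in N, time in s.
With the tool pointing down it reaches from about 0.35 to 0.875 m from the base axis. Payload 4.2 kg.
Tool frame: the origin (TCP) lies at the very end of the fingers, on their centre line; the grasp point (between the pads) lies 19 mm behind it; z points along the fingers, y is the line along which they close (so a half turn about z gives the same grasp; the last joint's range is limited). The gripper opens to 87 mm and grips with 3 to 60 N. Pads are 19 mm wide; open, the fingers measure 117 mm over their backs; the gripper's body (75 mm by 190 mm) begins 51 mm behind the grasp point.
Start: joints at [-60.241, 22.042, 0.453, 0, -68.411, -14.817], TCP at [0.161, -0.604, 0.223] pointing down, gripper open.
Joint ranges: [-179.83, 179.83], [-69.29, 118.12], [-61.27, 80.66], [-181.25, 117.63], [-171.15, -9.14], [-177.46, 177.46]. Speed limits (degrees/s): [159.86, 159.86, 180, 180, 180, 180].

### API

Orientations are given as a 3x3 rotation matrix whose columns are the frame's x, y, z axes.
In Python, from station import sense, cams, r gives the robot as it stands. The module is installed in compiled form; this text tells all that it offers.
- The arm moves only by the tool step_arm, never from a script. Its argument "targets" is text: rows parted by semicolons, each of 4 numbers parted by spaces: the shift along the tool's x, y, z in cm, then the turn about the tool's z in degrees. In form: x y z turn; .... A call has 1 to 12 rows; each row shifts and turns the commanded pose from where the row before left it, along the tool's axes as they then stand; what a row does not reach is not made up. A row lasts 1/12 s, in which the tool goes at most 41.7 mm and 7.16 degrees, less where a joint would pass 70% of its speed; a pose out of reach is approached as far as the arm can. A call with a gripper value outside its range is refused whole. "claw" is the finger opening in cm, from 0 to 8.7, set as the call begins (left out, the last holds). The fingers move at their own pace and stop on an object; the grip force is fixed at half the most. Time passes only in rows, so rows that do not move let the fingers close. It gives the time, the measured TCP pose, the force, the opening and the grip force at its end, in the units of the state.
- sense(): the state, without advancing time (a new reading comes with each control period).
- cams.capture(name): name is "side" or "top"; returns a dict with "frame" (480x640x3 uint8, blue, green, red), "vertical_fov" (degrees; the focal length in pixels is half the picture's height over the tangent of half this angle, whatever the lens; pixels are square), "cx", "cy" (the principal point, pixels), "eye" and "rotation" of the camera in the world. Camera axes: x right, y down, z forward; pixel columns grow to the right and rows downward; lengths in m; the calibration is good to about 2 mm. A picture is of the moment at which its call begins. There is no depth.
- r.finish_job(): hands the job in; it is judged then, once.
The state is a dict: "time_s": time; "joints": joint angles; "joint_velocities": joint speeds; "effort": joint torques, N m; "tcp_pos": TCP position; "ee_rot": TCP orientation; "wrist_force": force on the tool from outside, world axes, zero at the start; "moment": the same for the moment, N m; "gripper_width": opening from 0.0 (shut) to 1.0 (fully open); "gripper_force": force on a finger pad.
Only numpy, scipy, OpenCV 4.12 (cv2) and the standard library are available. Lean on these libraries where they do the work, as an engineer would, in place of code of your own. Each camera call takes 0.05 s, during which the arm holds its last target. There are 200 camera calls.

### The job

Close the front rail of the jar board: slide the loose wooden rail until its forked end sits on the brass post, then, keeping that end on the post, swing the rail about it until it lies straight across the board against the stop. Keep the rail down on the board all the while and do not disturb the jars and dishes behind it. Then take the locking block from its sloping rest and seat it flat and square, fully down, in the recess in front of the closed rail.

Things in the scene. Friction and masses are not known exactly. Their poses are not given: they have to be found in the camera images.
- jar_board: Fixed level wooden board, 300 (x) x 400 (y) x 18 mm; origin at the centre of its underside. A brass post stands at board (10, 160) mm; a stop lug, 16 x 30 mm and 26 high, at (36.5, -62); a strip 20 mm high along the back. The closed rail's middle line is board x = 10 mm, its rear face at the lug. At the start the rail lies aslant in front of that line, tail towards the robot.
- post (a point): Point on the axis of the brass post (18 mm diameter, 44 mm high), at the level of the board's upper face (z = 18 mm). Axes as the board's.
- pocket (a point): Centre of the floor of the rectangular recess in the board, at board (-33, -30) mm: 46 mm along board x, 58 mm along board y, 8 mm deep; floor 10 mm above the worktop. Axes as the board's. The closed rail's front face lies 2 mm behind the recess's rear edge.
- rail_fork (a point): Loose straight wooden rail, 36 wide, 30 high, 249 mm long, 0.35 kg. This point, 15 mm above its underside, is where the post's axis lies when the fork is home; the prongs (6 wide, 24 apart) reach 9 mm past it, the fork's floor is 9 mm behind it. The rail's y points from tail to fork, z up; when closed its axes agree with the board's.
- rail_mid (a point): Middle of the loose rail, 120 mm from rail_fork towards the tail (rail's -y), at half its height. The tail end is 240 mm from rail_fork. Axes as the rail's.
- block_mid (a point): Centre of the loose wooden locking block: 42 (x) x 54 (y) x 42 mm (z, its height), 0.09 kg. It fits the recess with 2 mm to spare on each side, its y along board y (either way round). It starts on the rest, its z leaning 30 degrees from vertical towards the rest's front (roughly the robot's side).
- rest_top (a point): Fixed sloping rest: middle of the sloping face on which the block stands, 45 mm above the worktop. The face is 46 mm wide (narrower than the block) and slopes 30 degrees, the low edge at the front (rest's -x) with a lip 14 mm above the face; its y axis is level. The foot is 100 x 70 x 8 mm.
- jar_a: Corked spice jar, 44 mm diameter, 92 mm high, standing on the board behind the rail; origin at the centre of its underside. Leave alone.
- jar_b: Second corked spice jar, the same size, on the board behind the rail. Leave alone.
- dish_a: White ramekin, 68 mm diameter, 45 mm high, on the board behind the rail; origin at the centre of its underside. Leave alone.
- dish_b: Second white ramekin, the same size, on the board behind the rail. Leave alone.
There are look-alikes about, which are no part of the job. There is more than one size of the part that bears block_mid; the job needs the larger.

How it is judged:
By the outcome, as a careful person would: the job done as asked, in the order asked, and still so for the second after the job is handed in, with the robot touching nothing.
It also fails if it takes over 61 s, if anything falls off the work surface, if the arm or the gripper's body presses on something with over 40 N, if the wrist force passes 120 N, or if a joint passes its speed limit or range.

## Working session

There is one attempt and no reset: what is moved stays moved. The work goes in short steps, Python scripts to look and compute and a tool call to move; the robot and the scene stay as the last step left them, time stands still between calls to the robot, and variables do not carry over. Pictures are saved under pics/ and viewed, at most 10 in all, crops included, and the job is handed in when it is done.

Besides the shell and the picture viewer there is one more tool, called after "Emit:" in YAML: its name, and indented under it one key for each argument. step_arm: Moves the arm, as the interface text tells. Its arguments: {"type":"object","properties":{"targets":{"type":"string"},"claw":{"type":"number"}},"required":["targets"]}

```bash
mkdir -p pics; python3 - <<'E'
from station import sense,cams,r
import cv2,numpy as np
s=sense();print(s['time_s'],s['tcp_pos'],s['ee_rot'])
for n in('side','top'):
    c=cams.capture(n);cv2.imwrite(f'pics/{n}0.png',c['frame'])
    print(n,c['vertical_fov'],c['cx'],c['cy'],c['eye'],c['rotation'])
E
```

```text
0.0 [ 0.16102175 -0.60326637  0.22142772] [[-9.66237903e-01 -2.57650802e-01 -6.15076702e-04]
 [-2.57651532e-01  9.66235543e-01  2.13602655e-03]
 [ 4.39600174e-05  2.22238527e-03 -9.99997530e-01]]
side 49.813430981155626 320.77037369901166 234.75810803070124 [0.33691917 0.93284475 0.70684377] [[-0.97486357 -0.11486151  0.19091322]
 [-0.22265689  0.53323422 -0.81614041]
 [-0.00805834 -0.8381337  -0.54540532]]
top 45.4460437157721 325.86073243797534 229.48594450812416 [ 0.42221601 -0.01740726  1.28733582] [[-8.90346672e-03 -9.91307653e-01  1.31262580e-01]
 [-9.99959260e-01  9.02144548e-03  3.04153341e-04]
 [-1.48568774e-03 -1.31254524e-01 -9.91347589e-01]]
```

View pics/top0.png

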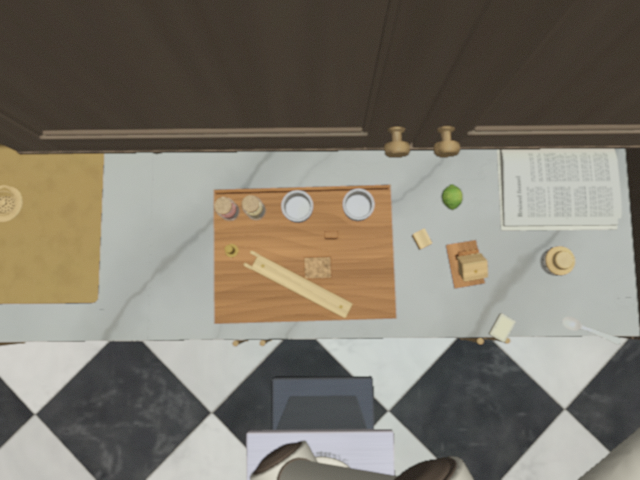

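View pics/side0.png

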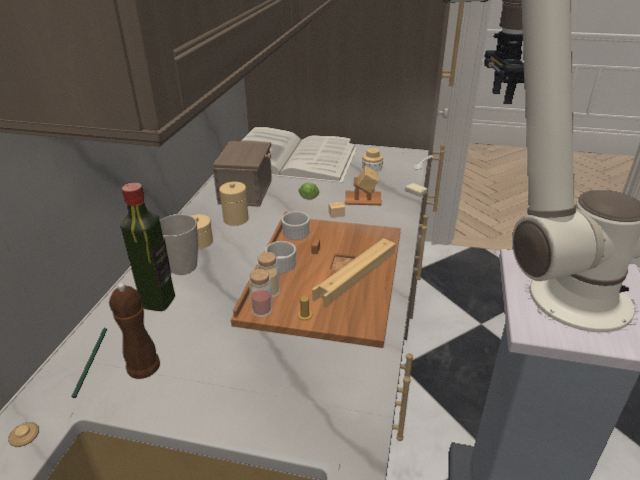

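Top picture: board corners are about (214,190)-(395,318), post (232,250), and the rail runs from its fork (250,258) to its tail (348,310). The recess is at (318,267) and the lug at (331,236). The larger block sits on the rest at (472,265).
Things that could be taken for the block: the block on the rest (472,265), the small cube (422,239), a pale sponge (502,327) and a round canister (559,261). I choose the one on the rest, and will check it in a close crop.

```bash
cat > h.py <<'E'
import numpy as np,cv2
from station import sense,cams,r
def ray(c,u,v):
    f=240/np.tan(np.radians(c['vertical_fov'])/2)
    d=np.array([(u-c['cx'])/f,(v-c['cy'])/f,1.]);return np.array(c['eye']),np.array(c['rotation'])@d
def onz(c,u,v,z):
    e,d=ray(c,u,v);return e+d*(z-e[2])/d[2]
def proj(c,P):
    f=240/np.tan(np.radians(c['vertical_fov'])/2)
    q=np.array(c['rotation']).T@(np.array(P)-c['eye']);return q[:2]/q[2]*f+[c['cx'],c['cy']]
def tri(c1,p1,c2,p2):
    e1,d1=ray(c1,*p1);e2,d2=ray(c2,*p2)
    t=np.linalg.lstsq(np.c_[d1,-d2],e2-e1,rcond=None)[0]
    a,b=e1+t[0]*d1,e2+t[1]*d2;return (a+b)/2,np.linalg.norm(a-b)
def crop(c,x0,y0,x1,y1,k,name):
    im=cv2.resize(c['frame'][y0:y1,x0:x1],None,fx=k,fy=k,interpolation=cv2.INTER_CUBIC);cv2.imwrite('pics/'+name,im)
E
python3 - <<'E'
from h import *
t=cams.capture('top');s=cams.capture('side')
a=cv2.resize(t['frame'][180:330,205:405],None,fx=4,fy=4,interpolation=cv2.INTER_CUBIC);cv2.imwrite('pics/a.png',a)
b=cv2.resize(t['frame'][220:345,405:520],(552,600),interpolation=cv2.INTER_CUBIC)[:,:]
b=cv2.resize(t['frame'][225:300,410:500],None,fx=4.4,fy=4.4,interpolation=cv2.INTER_CUBIC)
d=cv2.resize(s['frame'][150:225,320:410],None,fx=4.4,fy=4.4,interpolation=cv2.INTER_CUBIC)
cv2.imwrite('pics/b.png',np.hstack([b,d]))
E
```

```text
(no output)
```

View pics/a.png

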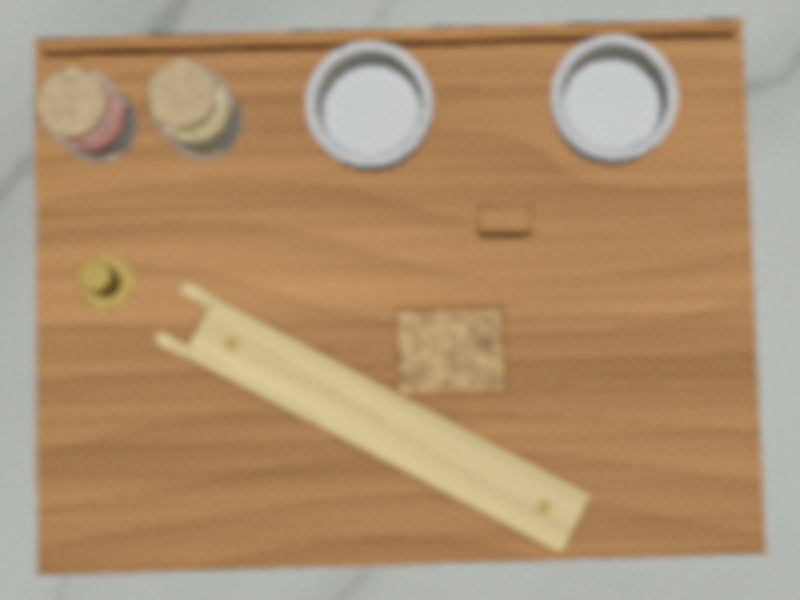

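View pics/b.png

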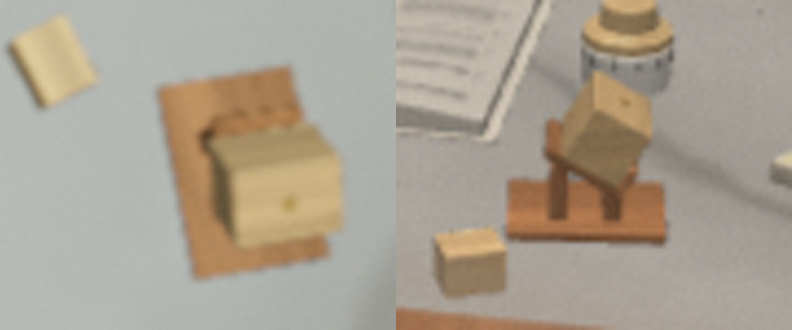

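Crop a shows the post top (96,277), prong tips (183,289) and (157,338), tail corners (590,495) and (562,552), and the recess corners. Crop b shows the block on the rest: it is clearly larger than the cube at left, with the dot on its top face at (289,203) in the top view and (626,102) in the side view. The choice stands.

```bash
python3 - <<'E'
from h import *
np.set_printoptions(precision=4,suppress=True)
t=cams.capture('top');s=cams.capture('side')
A=lambda u,v,z:onz(t,205+(u+.5)/4-.5,180+(v+.5)/4-.5,z)
B=lambda u,v:(410+u/4.4-.4,225+v/4.4-.4)
S=lambda u,v:(320+(u-396)/4.4-.4,150+v/4.4-.4)
bl,br=A(38,573,.018),A(763,552,.018);d=br-bl
print('front edge',bl,br,np.linalg.norm(d))
yb=-d/np.linalg.norm(d);print('board yaw from edge',np.degrees(np.arctan2(-yb[0],yb[1])))
rc=[A(u,v,.018) for u,v in((397,310),(502,308),(505,391),(399,395))];print('recess',np.mean(rc,0),[np.linalg.norm(rc[i]-rc[i-1]) for i in range(4)])
print('post top',A(96,277,.062),'base',A(106,283,.018))
f=[A(183,289,.048),A(157,338,.048)];g=[A(590,495,.048),A(562,552,.048)]
print('rail',f,g,np.linalg.norm(np.mean(f,0)-np.mean(g,0)),np.linalg.norm(f[0]-f[1]),np.linalg.norm(g[0]-g[1]))
dd=np.mean(f,0)-np.mean(g,0);print('rail yaw',np.degrees(np.arctan2(-dd[0],dd[1])),'fork',np.mean(f,0)-dd/np.linalg.norm(dd)*.009)
ft=[A2 for A2 in (onz(t,*B(*p),.008) for p in((160,88),(292,66),(328,255),(195,278)))]
print('foot',np.array(ft),np.mean(ft,0),[np.linalg.norm(ft[i]-ft[i-1]) for i in range(4)])
dx=ft[0]+ft[1]-ft[2]-ft[3];print('rest yaw',np.degrees(np.arctan2(dx[1],dx[0])))
print('dot',tri(t,B(289,203),s,S(626,102)))
# circles/edges on lug
print('lug top',A(505,205,.044),A(505,236,.044))
for p in ((70,105),(182,95)):print('jar',A(*p,.11))
for p in ((369,104),(615,97)):print('dish',A(*p,.063))
E
```

```text
front edge [0.3864 0.2292 0.018 ] [ 0.3943 -0.1675  0.018 ] 0.3967872452126012
board yaw from edge 1.1314164984581945
recess [0.5059 0.0027 0.018 ] [np.float64(0.04707812168554648), np.float64(0.058290563376505886), np.float64(0.04599266560237142), np.float64(0.058592069727914836)]
post top [0.5444 0.1922 0.062 ] base [0.5453 0.1941 0.018 ]
rail [array([0.5388, 0.1473, 0.048 ]), array([0.5123, 0.1611, 0.048 ])] [array([ 0.426 , -0.0719,  0.048 ]), array([ 0.3959, -0.0565,  0.048 ])] 0.24665209801675586 0.029887573226301048 0.03379682918226574
rail yaw -27.69176152904915 fork [0.5214 0.1462 0.048 ]
foot [[ 0.555  -0.2861  0.008 ]
 [ 0.5656 -0.3539  0.008 ]
 [ 0.4694 -0.3679  0.008 ]
 [ 0.4584 -0.3003  0.008 ]] [ 0.5121 -0.327   0.008 ] [np.float64(0.09757834681391318), np.float64(0.06859349532307364), np.float64(0.09727232199247783), np.float64(0.0685150117110787)]
rest yaw 8.315238159415689
dot (array([ 0.49  , -0.3301,  0.0828]), np.float64(0.002953609569488142))
lug top [ 0.5837 -0.028   0.044 ] [ 0.5666 -0.0278  0.044 ]
jar [0.6297 0.1987 0.11  ]
jar [0.6345 0.1404 0.11  ]
dish [0.6371 0.0453 0.063 ]
dish [ 0.6397 -0.088   0.063 ]
```

Emit:
step_arm:
  targets: "-2.2 2.6 0 0;-2.2 2.6 0 0;-2.2 2.6 0 0;-2.2 2.6 0 0;-2.2 2.6 0 0;-2.2 2.6 0 0;-2.2 2.6 0 0;-2.2 2.6 0 0;-2.2 2.6 0 0;-2.2 2.6 0 0"
  claw: 6

```text
time_s: 1.13
tcp_pos: [0.307, -0.2944, 0.2228]
ee_rot: [[-0.966, -0.258, 0.001], [-0.258, 0.966, -0.0], [-0.001, -0.0, -1.0]]
wrist_force: [0.5, -0.3, -0.0]
gripper_width: 0.688
gripper_force: 0.0
```

Emit:
step_arm:
  targets: "-2.2 2.6 0 0;-2.2 2.6 0 0;-2.2 2.6 0 0;-2.2 2.6 0 0;-2.2 2.6 0 0;-2.2 2.6 0 0;-2.2 2.6 0 0;-2.2 2.6 0 0;-2.2 2.6 0 0;-2.2 2.6 0 0"

```text
time_s: 1.97
tcp_pos: [0.4525, 0.0138, 0.2229]
ee_rot: [[-0.966, -0.258, 0.001], [-0.258, 0.966, 0.0], [-0.001, 0.0, -1.0]]
wrist_force: [1.2, -0.8, -1.1]
gripper_width: 0.688
gripper_force: 0.0
```

Emit:
step_arm:
  targets: "0 0 1.4 -5.9;0 0 1.4 -5.9;0 0 1.4 -5.9;0 0 1.4 -5.9;0 0 1.4 -5.9;0 0 1.4 -5.9;0 0 1.4 -5.9;0 0 1.4 -5.9;0 0 0 0;0 0 0 0"

```text
time_s: 2.8
tcp_pos: [0.452, 0.0119, 0.1103]
ee_rot: [[-0.469, -0.883, -0.001], [-0.883, 0.469, -0.001], [0.001, 0.001, -1.0]]
wrist_force: [0.1, 0.1, 0.5]
gripper_width: 0.692
gripper_force: 0.0
```

```bash
cat >> h.py <<'E'
def rel(P):
    s=sense();R=np.array(s['ee_rot']);p=np.array(s['tcp_pos'])
    return 't',s['time_s'],'tcp',p,'y-angle',np.degrees(np.arctan2(R[1,1],R[0,1])),'tilt',R[:,2],'cm in tool',R.T@(np.array(P)-p)*100
np.set_printoptions(precision=4,suppress=True)
E
python3 - <<'E'
from h import *
print(rel([.4516,.0134,.023]))
c=cams.capture('side');cv2.imwrite('pics/s1.png',c['frame'])
# cabinet lower front edge as y-parallel line (x,z)
t=cams.capture('top');print([onz(t,200,153,z) for z in(.4,.5,.6)])
E
```

```text
('t', 2.8, 'tcp', array([0.452 , 0.0119, 0.1103]), 'y-angle', np.float64(151.999961718719), 'tilt', array([-0.0013, -0.0007, -1.    ]), 'cm in tool', array([-0.1295,  0.0974,  8.7346]))
[array([0.6642, 0.1819, 0.4   ]), array([0.637 , 0.1595, 0.5   ]), array([0.6097, 0.137 , 0.6   ])]
```

View pics/s1.png

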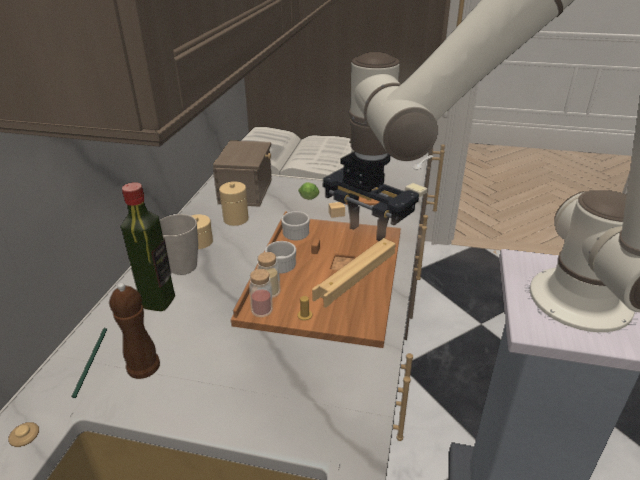

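The gripper is over the rail, about (370,230) in the side view, square to it with nothing touching. I'll go down and grip.

Emit:
step_arm:
  targets: "-0.1 0.1 1.5 0;0 0 1.5 0;0 0 1.5 0;0 0 1.5 0;0 0 1.5 0;0 0 0.8 0;0 0 0.4 0;0 0 0 0;0 0 0 0"

```text
time_s: 3.65
tcp_pos: [0.4525, 0.0136, 0.0242]
ee_rot: [[-0.467, -0.884, 0.001], [-0.884, 0.467, 0.0], [-0.001, -0.001, -1.0]]
wrist_force: [0.7, -0.5, 0.3]
gripper_width: 0.69
gripper_force: 0.0
```

Emit:
step_arm:
  targets: "0 0 0 0;0 0 0 0;0 0 0 0;0 0 0 0;0 0 0 0;0 0 0 0;0 0 0 0;0 0 0 0"
  claw: 3

```text
time_s: 4.32
tcp_pos: [0.4516, 0.0134, 0.0238]
ee_rot: [[-0.467, -0.884, -0.0], [-0.884, 0.467, -0.0], [0.0, 0.0, -1.0]]
wrist_force: [-2.7, 1.5, 4.9]
gripper_width: 0.409
gripper_force: 30.0
```

```bash
python3 - <<'E'
from h import *
print(rel([.4516,.0134,.023]))
t=cams.capture('top')
post=np.array([.545,.1937])
# rail mask: pale wood near fork
hsv=cv2.cvtColor(t['frame'],cv2.COLOR_BGR2HSV)
for p in((250,258),(300,285),(260,220),(318,267)):print(p,hsv[p[1],p[0]])
crop(t,205,180,405,330,4,'a2.png')
E
```

```text
('t', 4.3167, 'tcp', array([0.4516, 0.0134, 0.0238]), 'y-angle', np.float64(152.14099333363484), 'tilt', array([-0.0002, -0.    , -1.    ]), 'cm in tool', array([0.0048, 0.0011, 0.0786]))
(250, 258) [ 15 123 191]
(300, 285) [ 16  59 130]
(260, 220) [ 15 121 177]
(318, 267) [ 14  56 114]
```

View pics/a2.png

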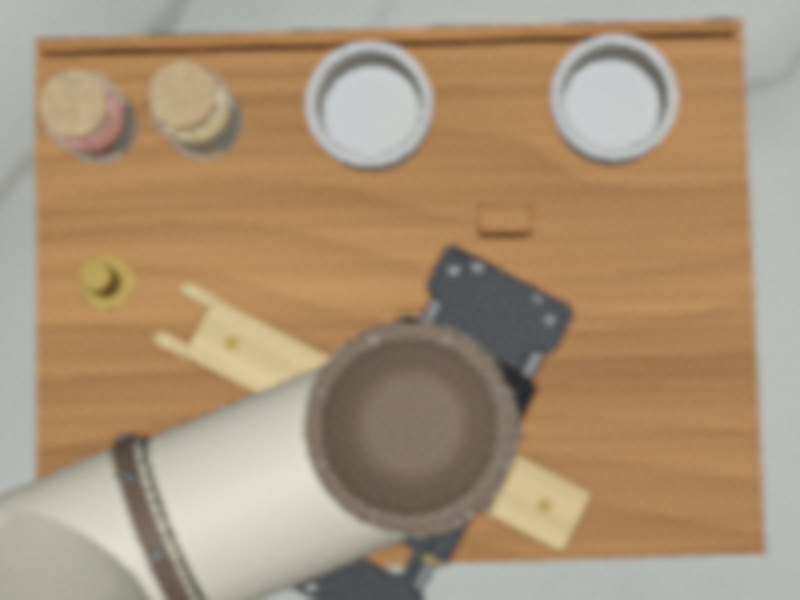

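The rail is gripped and has not moved; the fork tips are still at (183,289) and (157,338) and the post at (96,277). Now I slide it along its own axis towards the post.

Emit:
step_arm:
  targets: "-0.4 0.02 0 0;-0.6 0.02 0 0;-0.6 0.02 0 0;-0.6 0.02 0 0;-0.6 0.02 0 0;-0.6 0 0 0;-0.6 0 0 0;-0.4 0 0 0;-0.2 0 0 0;0 0 0 0;0 0 0 0"

```text
time_s: 5.28
tcp_pos: [0.4705, 0.0526, 0.0238]
ee_rot: [[-0.468, -0.884, -0.004], [-0.884, 0.468, -0.003], [0.005, 0.002, -1.0]]
wrist_force: [-5.0, -5.5, 8.8]
gripper_width: 0.416
gripper_force: 30.0
```

```bash
python3 - <<'E'
from h import *
t=cams.capture('top');s=cams.capture('side')
a=cv2.resize(t['frame'][215:290,215:285],None,fx=5.5,fy=5.5,interpolation=cv2.INTER_CUBIC)
b=cv2.resize(s['frame'][260:335,270:340],None,fx=5.5,fy=5.5,interpolation=cv2.INTER_CUBIC)
cv2.imwrite('pics/f1.png',np.hstack([a,b]));print(rel([.4516,.0134,.023]))
E
```

```text
('t', 5.3833, 'tcp', array([0.4705, 0.0526, 0.0238]), 'y-angle', np.float64(152.10476337905217), 'tilt', array([-0.0042, -0.0028, -1.    ]), 'cm in tool', array([ 4.3473, -0.1669,  0.097 ]))
```

View pics/f1.png

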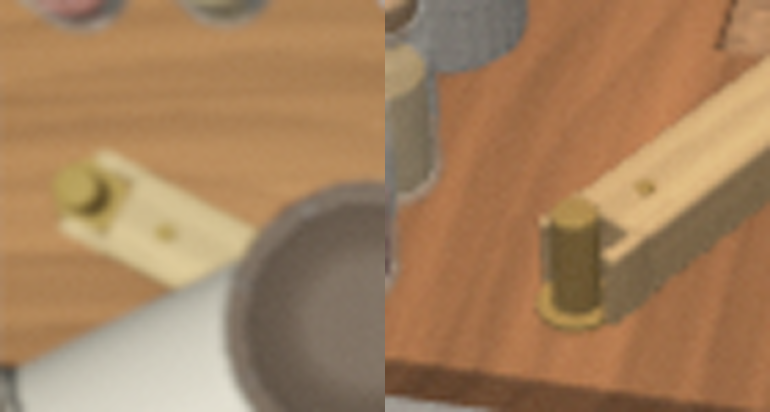

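The post stands between the prongs, with a gap of several mm to the fork floor. I'll go on until the force shows contact.

Emit:
step_arm:
  targets: "-0.3 0 0 0;-0.3 0 0 0;-0.2 0 0 0;0 0 0 0;0 0 0 0"

```text
time_s: 5.8
tcp_pos: [0.474, 0.0594, 0.0238]
ee_rot: [[-0.468, -0.884, -0.005], [-0.884, 0.468, -0.003], [0.005, 0.003, -1.0]]
wrist_force: [-4.1, -7.3, 10.3]
gripper_width: 0.409
gripper_force: 30.0
```

Emit:
step_arm:
  targets: "-0.2 0 0 0;-0.1 0 0 0;0 0 0 0;0 0 0 0"

```text
time_s: 6.13
tcp_pos: [0.4741, 0.06, 0.0237]
ee_rot: [[-0.468, -0.884, -0.008], [-0.884, 0.468, -0.006], [0.009, 0.004, -1.0]]
wrist_force: [-3.4, -15.1, 12.2]
gripper_width: 0.409
gripper_force: 30.0
```

```bash
python3 - <<'E'
from h import *
print(rel([.4516,.0134,.023]),sense()['wrist_force'])
E
```

```text
('t', 6.1333, 'tcp', array([0.4741, 0.06  , 0.0237]), 'y-angle', np.float64(152.10541933149696), 'tilt', array([-0.0081, -0.0064, -0.9999]), 'cm in tool', array([ 5.171 , -0.19  ,  0.1222])) [ -3.3942 -15.0596  12.1777]
```

Contact at 51.7 mm: the fork is home on the post. Now I swing it about the post, radius 15.1 cm.

Emit:
step_arm:
  targets: "0.2 0 0 0;-0.013 -0.634 0 -2.4;-0.013 -0.634 0 -2.4;-0.013 -0.634 0 -2.4;-0.013 -0.634 0 -2.4;-0.013 -0.634 0 -2.4;-0.013 -0.634 0 -2.4;0 0 0 0"

```text
time_s: 6.8
tcp_pos: [0.5083, 0.0468, 0.0238]
ee_rot: [[-0.231, -0.973, -0.009], [-0.973, 0.231, -0.004], [0.006, 0.008, -1.0]]
wrist_force: [-9.9, -3.1, 13.8]
gripper_width: 0.409
gripper_force: 30.0
```

```bash
python3 - <<'E'
from h import *
def post():
    s=sense();p=np.array(s['tcp_pos']);R=np.array(s['ee_rot'])
    return R.T@(np.array([.545,.1937,p[2]])-p)*100
print(rel([.474,.06,.0237]),post(),sense()['wrist_force'])
t=cams.capture('top')
E
```

```text
('t', 6.8, 'tcp', array([0.5083, 0.0468, 0.0238]), 'y-angle', np.float64(166.63562202818215), 'tilt', array([-0.0095, -0.0041, -0.9999]), 'cm in tool', array([-0.4938,  3.6378,  0.0403])) [-15.1423  -0.1793  -0.0954] [-9.8881 -3.0573 13.8033]
```

Emit:
step_arm:
  targets: "-0.013 -0.634 0 -2.4;-0.013 -0.634 0 -2.4;-0.013 -0.634 0 -2.4;-0.013 -0.634 0 -2.4;-0.013 -0.634 0 -2.4;-0.013 -0.5 0 -2.4;0 0 0 0;0 0 0 0"

```text
time_s: 7.52
tcp_pos: [0.545, 0.0424, 0.0238]
ee_rot: [[0.018, -1.0, -0.008], [-1.0, -0.018, -0.005], [0.004, 0.008, -1.0]]
wrist_force: [-8.2, -4.9, 11.4]
gripper_width: 0.414
gripper_force: 30.0
```

```bash
python3 - <<'E'
from h import *
s=sense();p=np.array(s['tcp_pos']);R=np.array(s['ee_rot'])
print(rel([.474,.06,.0237]),R.T@(np.array([.545,.1937,p[2]])-p)*100,s['wrist_force'],s['moment'])
t=cams.capture('top');crop(t,215,180,405,320,4,'g1.png')
E
```

```text
('t', 7.5167, 'tcp', array([0.545 , 0.0424, 0.0238]), 'y-angle', np.float64(-178.9518567240387), 'tilt', array([-0.0083, -0.0046, -1.    ]), 'cm in tool', array([-1.894 ,  7.0665,  0.0643])) [-15.1314  -0.2765  -0.069 ] [-8.2032 -4.9055 11.436 ] [-1.5082  2.2124  0.4703]
```

View pics/g1.png

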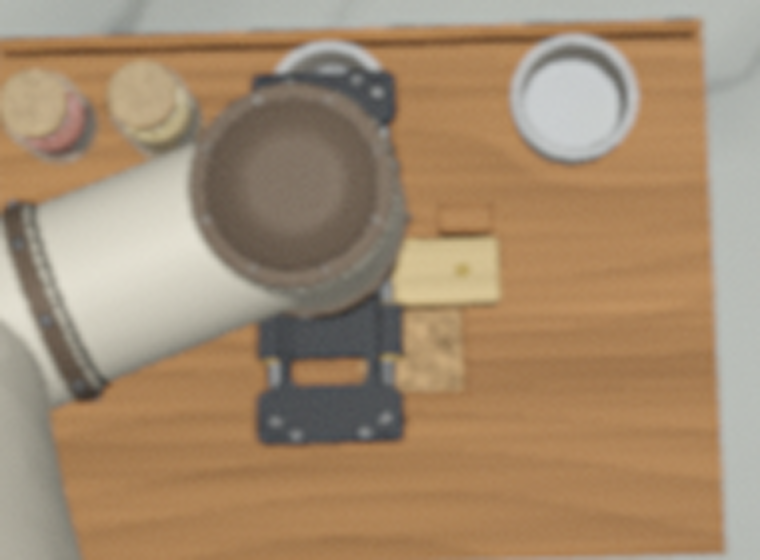

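The rail is nearly closed, its rear edge (450,238) about 1–3 mm from the lug (465,232). I'll press it gently against the lug.

Emit:
step_arm:
  targets: "0 -0.15 0 0;0 -0.15 0 0;0 0 0 0;0 0 0 0"

```text
time_s: 7.9
tcp_pos: [0.545, 0.0423, 0.0239]
ee_rot: [[0.018, -1.0, -0.014], [-1.0, -0.018, -0.005], [0.005, 0.014, -1.0]]
wrist_force: [-14.6, -3.1, 19.1]
gripper_width: 0.409
gripper_force: 30.1
```

Emit:
step_arm:
  targets: "0 -0.15 0 -0.2;0 -0.1 0 0;0 0 0 0;0 0 0 0"

```text
time_s: 8.23
tcp_pos: [0.5452, 0.0423, 0.024]
ee_rot: [[0.02, -1.0, -0.019], [-1.0, -0.02, -0.006], [0.006, 0.019, -1.0]]
wrist_force: [-19.2, -0.0, 23.6]
gripper_width: 0.411
gripper_force: 30.0
```

It is firm against the lug. I'll relieve the push, open a little and rise.

Emit:
step_arm:
  targets: "0 0.2 0 0;0 0.1 0 0;0 0 0 0"

```text
time_s: 8.48
tcp_pos: [0.5453, 0.0423, 0.0239]
ee_rot: [[0.02, -1.0, -0.012], [-1.0, -0.02, -0.005], [0.005, 0.012, -1.0]]
wrist_force: [-12.5, -2.4, 16.0]
gripper_width: 0.408
gripper_force: 30.0
```

Emit:
step_arm:
  targets: "0 0 0 0;0 0 0 0;0 0 0 0;0 0 0 0;0 0 0 0"
  claw: 5

```text
time_s: 8.9
tcp_pos: [0.5517, 0.0453, 0.0234]
ee_rot: [[0.02, -1.0, 0.001], [-1.0, -0.02, 0.0], [-0.0, -0.001, -1.0]]
wrist_force: [-0.1, -0.2, -0.8]
gripper_width: 0.568
gripper_force: 0.0
```

Emit:
step_arm:
  targets: "0 0 -0.5 0;0 0 -1 0;0 0 -2 0;0 0 -3 0;0 0 -3 0;0 0 -3 0;0 0 -3 0;0 0 -2 0;0 0 0 0"

```text
time_s: 9.65
tcp_pos: [0.5541, 0.0456, 0.2053]
ee_rot: [[0.021, -1.0, 0.012], [-1.0, -0.021, 0.003], [-0.002, -0.012, -1.0]]
wrist_force: [0.3, -0.0, 0.8]
gripper_width: 0.578
gripper_force: 0.0
```

```bash
python3 - <<'E'
from h import *
print(rel([.49,-.33,.2]))
t=cams.capture('top');s=cams.capture('side')
a=cv2.resize(t['frame'][180:330,205:405],None,fx=2.9,fy=2.9,interpolation=cv2.INTER_CUBIC)
b=cv2.resize(s['frame'][210:345,225:410],(0,0),fx=3.2,fy=3.2,interpolation=cv2.INTER_CUBIC)
b=cv2.resize(s['frame'][225:340,285:350],None,fx=3.4,fy=3.4,interpolation=cv2.INTER_CUBIC)
h=max(len(a),len(b));P=lambda i:cv2.copyMakeBorder(i,0,h-len(i),0,0,0)
im=np.hstack([P(a),P(b)]);print(im.shape);cv2.imwrite('pics/c1.png',im)
E
```

```text
('t', 9.65, 'tcp', array([0.5541, 0.0456, 0.2053]), 'y-angle', np.float64(-178.79663200669142), 'tilt', array([ 0.012 ,  0.0027, -0.9999]), 'cm in tool', array([37.4202,  7.2015,  0.3494]))
(435, 801, 3)
```

View pics/c1.png

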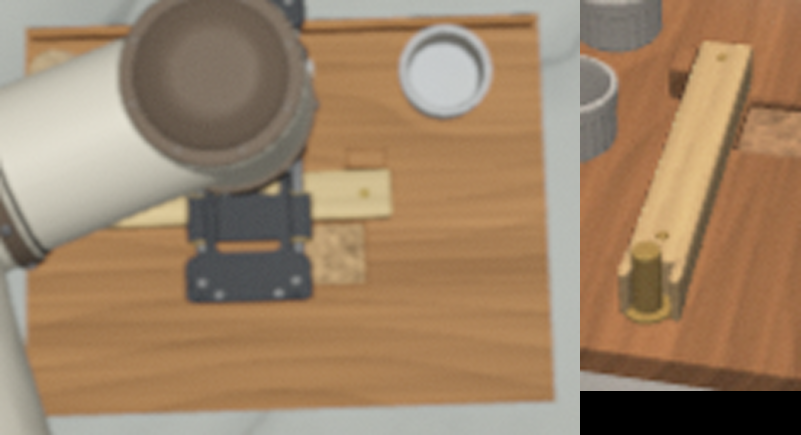

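The rail is closed: its fork surrounds the post and its tail is by the lug. I'll go to the block, then check the rail numerically from the clear view.

Emit:
step_arm:
  targets: "3.1 0.5 0 0;3.1 0.5 0 0;3.1 0.5 0 0;3.1 0.5 0 0;3.1 0.5 0 0;3.1 0.5 0 0;3.1 0.5 0 0;3.1 0.5 0 0;3.1 0.5 0 0;3.1 0.5 0 0;3.1 0.5 0 0;3.1 0.5 0 0"
  claw: 8.7

```text
time_s: 10.75
tcp_pos: [0.4972, -0.3292, 0.1971]
ee_rot: [[0.02, -1.0, -0.003], [-1.0, -0.02, 0.001], [-0.001, 0.003, -1.0]]
wrist_force: [0.3, 0.9, -0.4]
gripper_width: 0.997
gripper_force: 0.0
```

Emit:
step_arm:
  targets: "0 0 0 6.9;0 0 0 6.9;0 0 0 6.9;0 0 0 6.9;0 0 0 6.9;0 0 0 6.9;0 0 0 6.9;0 0 0 6.9;0 0 0 6.9;0 0 0 6.9;0 0 0 6.9;0 0 0 6.9"

```text
time_s: 11.75
tcp_pos: [0.4976, -0.3277, 0.197]
ee_rot: [[-0.99, -0.139, -0.003], [-0.139, 0.99, 0.001], [0.003, 0.002, -1.0]]
wrist_force: [-0.3, -0.1, 0.2]
gripper_width: 1.0
gripper_force: 0.0
```

```bash
python3 - <<'E'
from h import *
print(rel([.501,-.3285,.044]),sense()['joints'])
t=cams.capture('top');f=t['frame'];hsv=cv2.cvtColor(f,cv2.COLOR_BGR2HSV)
roi=np.zeros(f.shape[:2],np.uint8);roi[230:275,228:352]=1
# pale wood: low saturation, bright
m=((hsv[...,1]<110)&(hsv[...,2]>170)).astype(np.uint8)*roi
n,l,st,_=cv2.connectedComponentsWithStats(m);i=1+np.argmax(st[1:,4]);print('comp',st[i])
P=np.argwhere(l==i)[:,::-1]
up=[];lo=[]
for u in range(255,338,4):
    c=P[P[:,0]==u,1]
    up.append(onz(t,u,c.min()-.5,.048)[:2]);lo.append(onz(t,u,c.max()+.5,.048)[:2])
up,lo=np.array(up),np.array(lo)
for q in(up,lo,(up+lo)/2):
    k=np.polyfit(q[:,1],q[:,0],1);print('slope yaw',np.degrees(np.arctan(-k[0])),'x at post y',np.polyval(k,.1937),'x at lug y',np.polyval(k,-.028))
print('tail end',onz(t,st[i][0]+st[i][2]-.5,st[i][1]+st[i][3]/2,.048))
for u in(328,331,334):print(u,f[230:262,u].tolist())
E
```

```text
('t', 11.75, 'tcp', array([ 0.4976, -0.3277,  0.197 ]), 'y-angle', np.float64(97.992532380602), 'tilt', array([-0.0029,  0.0013, -1.    ]), 'cm in tool', array([-0.3646, -0.1516, 15.302 ])) [-17.8223  20.3832  -5.8692  -0.0252 -63.9293 -64.1739]
comp [ 228  238  113   21 1758]
slope yaw 1.370602553695213 x at post y 0.5616142240920351 x at lug y 0.5669186385310856
slope yaw 1.7200218139281045 x at post y 0.525406451283608 x at lug y 0.5320638950301838
slope yaw 1.545006010540743 x at post y 0.5435110439322237 x at lug y 0.5494907318068635
tail end [ 0.5444 -0.0484  0.048 ]
328 [[80, 122, 164], [78, 120, 163], [83, 125, 169], [88, 133, 177], [91, 137, 179], [89, 135, 179], [85, 128, 173], [71, 112, 154], [86, 124, 149], [124, 166, 186], [139, 183, 202], [143, 186, 205], [145, 188, 207], [146, 191, 209], [144, 189, 208], [137, 184, 203], [131, 181, 201], [131, 181, 200], [138, 182, 201], [139, 183, 203], [142, 187, 206], [146, 191, 210], [151, 194, 213], [146, 191, 211], [125, 170, 191], [87, 127, 154], [75, 114, 151], [98, 138, 171], [109, 150, 180], [108, 148, 177], [103, 143, 172], 
[... 382 characters left out ...]
10], [149, 194, 213], [143, 189, 208], [121, 164, 187], [85, 126, 154], [77, 118, 159], [84, 127, 170], [82, 125, 168], [83, 125, 166], [84, 124, 166], [85, 125, 166]]
334 [[81, 124, 167], [83, 125, 168], [83, 126, 170], [89, 133, 175], [89, 134, 178], [89, 134, 177], [84, 129, 174], [79, 122, 162], [96, 136, 162], [128, 172, 191], [141, 183, 203], [141, 185, 204], [145, 189, 208], [146, 190, 209], [145, 189, 208], [145, 189, 209], [144, 188, 207], [141, 185, 204], [139, 184, 202], [141, 185, 204], [146, 189, 208], [146, 191, 210], [148, 193, 212], [140, 184, 204], [114, 156, 178], [84, 123, 154], [84, 127, 168], [93, 137, 181], [88, 134, 177], [85, 128, 171], [83, 125, 169], [87, 130, 174]]
```

The rail's middle line measures x=0.5495 at the lug, where 0.5494 is expected, and it is square to the board within about 0.4°. Now I descend on the block.

Emit:
step_arm:
  targets: "-0.36 -0.15 2 -0.3;0 0 2.5 0;0 0 2.5 0;0 0 2.5 0;0 0 2 0;0 0 1.5 0;0 0 1 0;0 0 0.8 0;0 0 0.5 0;0 0 0 0"

```text
time_s: 12.63
tcp_pos: [0.5017, -0.3289, 0.0446]
ee_rot: [[-0.989, -0.151, -0.002], [-0.151, 0.989, 0.001], [0.001, 0.001, -1.0]]
wrist_force: [-0.6, -0.4, 0.1]
gripper_width: 1.0
gripper_force: 0.0
```

Emit:
step_arm:
  targets: "0 0 0 0;0 0 0 0;0 0 0 0;0 0 0 0;0 0 0 0;0 0 0 0;0 0 0 0;0 0 0 0"
  claw: 4.8

```text
time_s: 13.3
tcp_pos: [0.5023, -0.3291, 0.0459]
ee_rot: [[-0.989, -0.15, 0.0], [-0.15, 0.989, -0.0], [-0.0, -0.0, -1.0]]
wrist_force: [0.1, 0.2, 2.5]
gripper_width: 0.617
gripper_force: 30.0
```

Opening 53.7 mm, so it is the larger block. I'll lift, square up to the board and carry it over the recess.

Emit:
step_arm:
  targets: "0 0 -0.5 0;0 0 -1 0;0 0 -2 0;0 0 -2.5 0;0 0 -2.5 0;0 0 -2 0;0 0 -1 0;0 0 0 3.7;0 0 0 3.7;0 0 0 0"

```text
time_s: 14.13
tcp_pos: [0.5019, -0.3289, 0.1607]
ee_rot: [[-1.0, -0.02, -0.0], [-0.02, 1.0, 0.0], [0.0, 0.0, -1.0]]
wrist_force: [0.3, 0.3, -0.8]
gripper_width: 0.62
gripper_force: 30.0
```

Emit:
step_arm:
  targets: "0 1.5 0 0;0 2.5 0 0;0 3 0 0;0 3 0 0;0 3.2 0 0;0 3.2 0 0;0 3.2 0 0;0 3.2 0 0;0 3.2 0 0;0 3 0 0;0 2.5 0 0;0 1.4 0 0"

```text
time_s: 15.13
tcp_pos: [0.4944, 0.0025, 0.1604]
ee_rot: [[-1.0, -0.026, -0.0], [-0.026, 1.0, 0.0], [0.0, 0.0, -1.0]]
wrist_force: [-0.5, 0.3, -1.2]
gripper_width: 0.616
gripper_force: 30.0
```

```bash
python3 - <<'E'
from h import *
print(rel([.4934,.0025,.03]))
s=cams.capture('side');t=cams.capture('top');f=s['frame']
tcp=np.array(sense()['tcp_pos']);g=tcp+[0,0,.019]
u,v=proj(s,g);print('grasp px',u,v)
hsv=cv2.cvtColor(f,cv2.COLOR_BGR2HSV);u,v=int(u),int(v)
cv2.imwrite('pics/blk.png',cv2.resize(f[v-50:v+50,u-60:u+60],None,fx=6,fy=6,interpolation=cv2.INTER_CUBIC));print(u-60,v-50)
E
```

```text
('t', 15.1333, 'tcp', array([0.4944, 0.0025, 0.1604]), 'y-angle', np.float64(91.48570420717935), 'tilt', array([-0.0003,  0.0003, -1.    ]), 'cm in tool', array([ 0.0923, -0.0053, 13.0431]))
grasp px 348.5004455782399 200.0367501741942
288 150
```

View pics/blk.png

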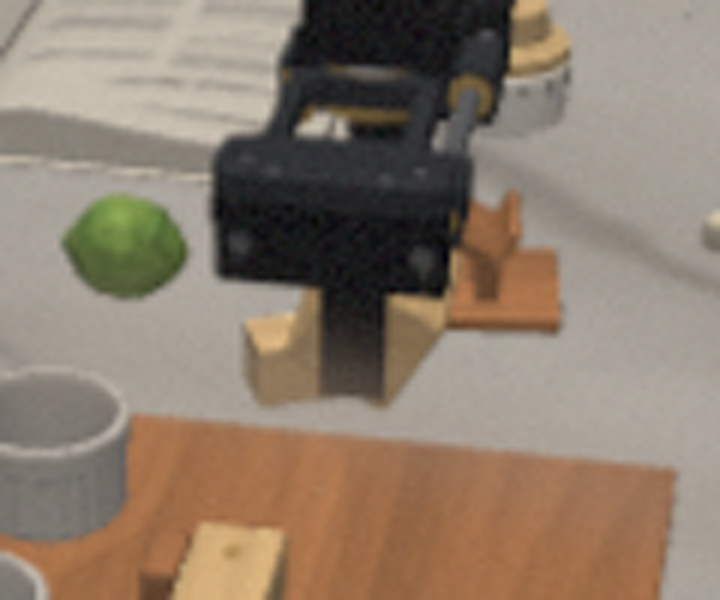

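The block hangs in the gripper, seen from its left: its lower corner is near (385,407) and its left corner near (250,322)–(262,405). The picture shows no surprises elsewhere. I'll compare these corners with the expected corner projections.

```bash
python3 - <<'E'
from h import *
s=cams.capture('side');S=sense();tcp=np.array(S['tcp_pos']);R=np.array(S['ee_rot'])
yb=R[:,1];xb=-R[:,0];zb=np.array([0,0,1.])
c=tcp+[0,0,.017]-xb*.0013
for a in(30,0,-30):
  n=np.cos(np.radians(a))*zb-np.sin(np.radians(a))*xb;x=np.cross(yb,n)
  print(a)
  for sy in(1,-1):
    print([((proj(s,c+sx*.021*x+sy*.027*yb+sz*.021*n)-[288,150])*6).round().tolist() for sx,sz in((-1,-1),(-1,1),(1,1),(1,-1))])
print('finger tip +y',(proj(s,tcp+yb*.027)-[288,150])*6,(proj(s,tcp+yb*.042)-[288,150])*6)
# candidate: segment grey-less wood around
E
```

```text
30
[[376.0, 417.0], [440.0, 331.0], [334.0, 266.0], [272.0, 354.0]]
[[398.0, 340.0], [460.0, 256.0], [359.0, 194.0], [299.0, 280.0]]
0
[[414.0, 401.0], [418.0, 294.0], [295.0, 283.0], [294.0, 390.0]]
[[436.0, 325.0], [440.0, 220.0], [321.0, 210.0], [320.0, 314.0]]
-30
[[438.0, 370.0], [379.0, 270.0], [272.0, 315.0], [332.0, 412.0]]
[[458.0, 294.0], [403.0, 197.0], [299.0, 242.0], [356.0, 336.0]]
finger tip +y [350.4425 385.0249] [343.5109 407.2381]
```

The corners match the 30° pose to about 1 mm, after the same small camera offset seen at the fingertip. The left piece is the small cube standing behind. I'll descend with the front edge going in first.

Emit:
step_arm:
  targets: "0.04 0 1.5 0.2;0 0 2.5 0;0 0 2.5 0;0 0 2.2 0;0 0 1.8 0;0 0 1.3 0;0 0 0.8 0;0 0 0.4 0;0 0 0 0;0 0 0 0"

```text
time_s: 16.12
tcp_pos: [0.4951, -0.0003, 0.031]
ee_rot: [[-1.0, -0.018, 0.001], [-0.018, 1.0, 0.0], [-0.001, 0.0, -1.0]]
wrist_force: [0.1, 0.4, -0.4]
gripper_width: 0.616
gripper_force: 30.0
```

Emit:
step_arm:
  targets: "0 0 0.2 0;0 0 0.2 0;0 0 0.1 0;0 0 0 0;0 0 0 0"

```text
time_s: 16.53
tcp_pos: [0.4953, 0.0002, 0.0259]
ee_rot: [[-1.0, -0.019, 0.002], [-0.019, 1.0, 0.001], [-0.002, 0.001, -1.0]]
wrist_force: [0.4, 1.1, -0.2]
gripper_width: 0.617
gripper_force: 30.0
```

Emit:
step_arm:
  targets: "0.06 0.12 0 0;0.06 0.11 0 0;0 0 0 0;0 0 0 0"

```text
time_s: 16.87
tcp_pos: [0.4941, 0.0022, 0.0259]
ee_rot: [[-1.0, -0.019, 0.001], [-0.019, 1.0, 0.0], [-0.001, 0.0, -1.0]]
wrist_force: [2.0, -0.5, -0.2]
gripper_width: 0.616
gripper_force: 30.0
```

Emit:
step_arm:
  targets: "0 0 0.15 0;0 0 0.15 0;0 0 0.1 0;0 0 0 0;0 0 0 0"

```text
time_s: 17.28
tcp_pos: [0.4959, 0.0026, 0.0225]
ee_rot: [[-1.0, -0.019, 0.005], [-0.019, 1.0, 0.001], [-0.005, 0.001, -1.0]]
wrist_force: [5.4, -0.1, 5.3]
gripper_width: 0.619
gripper_force: 30.0
```

```bash
python3 - <<'E'
from h import *
print(rel([.494,.0025,.0217]),sense()['wrist_force'])
E
```

```text
('t', 17.2833, 'tcp', array([0.4959, 0.0026, 0.0225]), 'y-angle', np.float64(91.09357795022456), 'tilt', array([ 0.0051,  0.001 , -1.    ]), 'cm in tool', array([ 0.1887, -0.0109,  0.0791])) [ 5.3583 -0.0846  5.341 ]
```

The front edge is down by the recess floor, against the front wall. I'll relieve the side push and open slightly so the block tips back flat.

Emit:
step_arm:
  targets: "-0.15 0 0.05 0;0 0 0 0;0 0 0 0"

```text
time_s: 17.53
tcp_pos: [0.4964, 0.0025, 0.0216]
ee_rot: [[-1.0, -0.019, 0.003], [-0.019, 1.0, 0.001], [-0.003, 0.001, -1.0]]
wrist_force: [4.7, 0.1, 4.5]
gripper_width: 0.625
gripper_force: 30.0
```

Emit:
step_arm:
  targets: "0 0 0 0;0 0 0 0;0 0 0 0;0 0 0 0;0 0 0 0;0 0 0 0;0 0 0 0"
  claw: 6

```text
time_s: 18.12
tcp_pos: [0.4945, 0.002, 0.0208]
ee_rot: [[-1.0, -0.018, -0.001], [-0.018, 1.0, -0.0], [0.001, -0.0, -1.0]]
wrist_force: [-0.1, -0.4, 0.1]
gripper_width: 0.686
gripper_force: 0.0
```

```bash
python3 - <<'E'
from h import *
s=cams.capture('side');S=sense();print(rel([.5059,.0027,.05]))
# compare expected corner positions of seated / tilted block by edges in small crop
c=np.array([.5059,.0027,.031]);yb=np.array([-.0199,.9998,0]);xb=np.array([.9998,.0199,0]);zb=np.array([0,0,1.])
for sy in(1,-1):print([proj(s,c+sx*.021*xb+sy*.027*yb+sz*.021*zb).round(1).tolist() for sx,sz in((-1,-1),(-1,1),(1,1),(1,-1))])
hsv=cv2.cvtColor(s['frame'],cv2.COLOR_BGR2HSV)
for v in range(238,286,3):print(v,' '.join('%3d'%x for x in hsv[v,318:372:2,1]))
E
```

```text
('t', 18.1667, 'tcp', array([0.4947, 0.0021, 0.0209]), 'y-angle', np.float64(91.0359670731248), 'tilt', array([-0.0005, -0.0001, -1.    ]), 'cm in tool', array([-1.119 ,  0.0435, -2.9072]))
[[349.2, 273.2], [349.6, 257.8], [330.6, 255.7], [330.6, 271.0]]
[[352.9, 259.3], [353.4, 244.1], [335.1, 242.2], [335.0, 257.2]]
238 136 124 109  54  26   9  18  15  20  10  38  24  24  35  13  27  19   5   5  23   5  14   5 134 138 139 136
241 141 110 109  16  22  22  22   3  13  15  19  14  24  10  10  19  24  27   7  17  20  34   6 139 138 138 140
244 101 107 105  21  32  35  26  34  23  20   7  30  12  16  22  26  14  22   8  12  11  33   7 141 140 143 141
247 102 108 104  38  27  31  26  36  51  46  66  41  29  31  13  29   7   7  20  20  43  40 121 143 144 139 145
250 106 107 107  33  10   6  64  11  19  53  85  67  67  55  49  47  43  32  29  36  29  30 141 139 144 140 138
253 109 110 108  45  58  35  40  77   9  39  85  34  59  99  46  73   9  24  13  14  23 140 142 140 140 142 143
256 107 107 107 101  94  81  35  47  32  20  20  31  69  67  10  27  16  26   9  36  35 139 141 144 143 139 
[... 311 characters left out ...]
 143 139 140 142 137 138 141
268 108 109 105 108 103  97 133 101 106  99 103  77  51  80  22   0 116 130 142 140 143 143 141 140 142 144 141
271 107 106 106 106 101 125 140 138 138 140 142 134 136 113  70  49 124 137 139 142 145 141 139 140 136 143 145
274 107 106 109 101 101 140 140 137 143 145 141 140 144 142 148 139 137 138 138 140 136 142 141 141 141 145 138
277 106 105 107  97 107 142 137 137 144 142 144 137 144 140 143 141 140 139 137 140 142 140 145 138 138 142 139
280 106 108 106 101 135 141 143 140 144 141 141 143 143 143 142 141 139 138 138 142 142 143 136 141 137 140 145
283 106 108  99 117 143 145 141 142 141 142 138 141 145 140 139 142 140 138 138 146 143 138 138 139 141 140 142
```

Emit:
step_arm:
  targets: "0 0 -0.5 0;0 0 -1 0;0 0 -2 0;0 0 -3 0;0 0 -3 0;0 0 -3 0;0 -3 0 0;0 -4 0 0;0 -4 0 0;0 -4 0 0;0 -4 0 0;0 -3 0 0"

```text
time_s: 19.17
tcp_pos: [0.4985, -0.2204, 0.1466]
ee_rot: [[-1.0, -0.017, 0.001], [-0.017, 1.0, -0.0], [-0.001, -0.0, -1.0]]
wrist_force: [1.0, -0.1, -0.6]
gripper_width: 0.693
gripper_force: 0.0
```

```bash
python3 - <<'E'
from h import *
s=cams.capture('side');t=cams.capture('top');print(rel([.5059,.0027,.12]))
for c,n in((t,'t'),(s,'s')):cv2.imwrite(f'pics/end_{n}.png',c['frame'])
c0=np.array([.5059,.0027,.031]);yb=np.array([-.0199,.9998,0]);xb=np.array([.9998,.0199,0]);zb=np.array([0,0,1.])
def corners(c,a):
    n=np.cos(np.radians(a))*zb-np.sin(np.radians(a))*xb;x=np.cross(yb,n);q=c0 if a==0 else np.array([.4959,.0027,.0387])
    return np.array([proj(c,q+sx*.021*x+sy*.027*yb+sz*.021*n) for sy in(1,-1) for sx in(-1,1) for sz in(-1,1)])
for nm,c,(x0,y0,x1,y1) in(('top',t,(290,225,350,300)),('side',s,(315,225,375,295))):
    f=c['frame'];hsv=cv2.cvtColor(f,cv2.COLOR_BGR2HSV)
    for a in(0,30):
        q=corners(c,a);h=cv2.convexHull(q.astype(np.float32))[:,0];print(nm,a,'hull',h.round(1).tolist())
    print(nm,'V');
    for v in range(y0,y1,3):print(v,' '.join('%3d'%x for x in hsv[v,x0:x1:3,2]),'|',' '.join('%3d'%x for x in hsv[v,x0:x1:3,1]))
E
```

```text
('t', 19.2667, 'tcp', array([ 0.4985, -0.2215,  0.1462]), 'y-angle', np.float64(90.73548765668917), 'tilt', array([ 0.0001, -0.0005, -1.    ]), 'cm in tool', array([-1.0228, 22.411 ,  2.6043]))
top 0 hull [[329.79998779296875, 275.70001220703125], [329.70001220703125, 276.70001220703125], [305.5, 277.3999938964844], [304.79998779296875, 276.3999938964844], [304.29998779296875, 256.8999938964844], [329.29998779296875, 256.20001220703125]]
top 30 hull [[330.0, 284.0], [305.0, 284.79998779296875], [304.20001220703125, 267.29998779296875], [304.6000061035156, 258.79998779296875], [329.20001220703125, 258.1000061035156], [329.5, 266.5]]
top V
225 174 176 176 176 176 175 174 175 123  76 103 202 218 218 217 217 216 216 216 215 | 129 128 129 128 128 125 129 127 120  67  67  23  20  21  21  21  21  21  22  23
228 159 158 160 166 168 170 170 169 104  81 110 212 223 221 222 222 221 220 219 219 | 130 132 131 127 129 128 128 130 113  69  58  22  21  20  21  22  21  21  21  21
231 165 162 163 163 161 163 167 170  89  86 119 218 223 224 224 224 224 224 224 217 | 131 134 128 131 128 131 125 128 103 
[... 7478 characters left out ...]
 141 142 144 144 142 136 141 139 139
285 220 218 130 138 160 164 151 155 155 153 151 155 149 152 163 151 149 144 157 164 | 105 105 104 129 140 141 138 143 140 143 144 143 140 146 144 144 144 135 140 140
288 222 216 103 164 159 163 147 162 150 150 154 155 147 158 161 151 157 143 157 164 | 106 106 102 140 141 139 137 139 143 138 141 140 141 140 143 142 140 141 145 140
291 221 198  99 173 162 156 150 162 152 153 160 159 149 158 154 151 152 141 158 167 | 104 107 100 141 139 137 146 140 139 142 139 143 137 140 142 147 138 141 145 136
294 216 138 136 167 162 149 161 157 152 155 157 154 150 159 150 151 152 144 159 163 | 106 103 131 140 145 142 138 141 144 143 143 137 143 136 138 144 141 138 141 141
```

Both views match an upright block seated in the recess: bright top face at side (333–353, 243–257), its edges where a seated block's must be. I'll confirm by pressing lightly on top with closed fingers; the top should be at z = 0.052.

Emit:
step_arm:
  targets: "-0.05 3 0 0;-0.05 3.5 0 0;-0.05 3.5 0 0;-0.05 3.5 0 0;-0.05 3.5 0 0;-0.05 3 0 0;-0.05 2.4 0 0;0 0 2 0;0 0 2.5 0;0 0 2.5 0;0 0 1 0;0 0 0 0"
  claw: 0

```text
time_s: 20.27
tcp_pos: [0.4961, 0.0063, 0.0639]
ee_rot: [[-1.0, -0.019, -0.006], [-0.019, 1.0, -0.001], [0.006, -0.001, -1.0]]
wrist_force: [0.2, 0.5, -0.4]
gripper_width: 0.012
gripper_force: 0.0
```

Emit:
step_arm:
  targets: "0 0 0.3 0;0 0 0.3 0;0 0 0.3 0;0 0 0.2 0;0 0 0.1 0;0 0 0 0;0 0 0 0"

```text
time_s: 20.85
tcp_pos: [0.4985, 0.0062, 0.0543]
ee_rot: [[-1.0, -0.018, 0.0], [-0.018, 1.0, 0.0], [-0.0, 0.0, -1.0]]
wrist_force: [-0.6, -1.2, -0.2]
gripper_width: 0.002
gripper_force: 0.0
```

Emit:
step_arm:
  targets: "-0.5 -0.3 0 0;0 0 0.1 0;0 0 0.1 0;0 0 0.1 0;0 0 0 0;0 0 0 0"

```text
time_s: 21.35
tcp_pos: [0.5041, 0.0032, 0.0524]
ee_rot: [[-1.0, -0.019, 0.001], [-0.019, 1.0, -0.0], [-0.001, -0.0, -1.0]]
wrist_force: [-2.7, -0.4, 9.3]
gripper_width: 0.007
gripper_force: 4.3
```

Emit:
step_arm:
  targets: "0 0 0.1 0;0 0 0.1 0;0 0 0.1 0;0 0 0 0;0 0 0 0"

```text
time_s: 21.77
tcp_pos: [0.5042, 0.0032, 0.0523]
ee_rot: [[-1.0, -0.02, 0.002], [-0.02, 1.0, -0.001], [-0.002, -0.001, -1.0]]
wrist_force: [-8.8, 1.4, 29.0]
gripper_width: 0.004
gripper_force: 14.4
```

Contact at z = 0.0523, so the block is fully down. I'll retreat and check the final state.

Emit:
step_arm:
  targets: "0 0 -0.6 0;0 0 -2 0;0 0 -3.5 0;0 0 -4 0;0 0 -4 0;0 -4 0 0;0 -4 0 0;0 -4 0 0;0 -4 0 0;0 -4 0 0;0 -4 0 0;0 -4 0 0"

```text
time_s: 22.77
tcp_pos: [0.508, -0.2786, 0.1889]
ee_rot: [[-1.0, -0.018, -0.0], [-0.018, 1.0, 0.0], [0.0, 0.0, -1.0]]
wrist_force: [0.9, -0.3, 1.0]
gripper_width: 0.006
gripper_force: 0.0
```

Emit:
step_arm:
  targets: "0 -2 0 0;0 -2 0 0;0 0 0 0;0 0 0 0;0 0 0 0"

```text
time_s: 23.18
tcp_pos: [0.509, -0.3162, 0.1887]
ee_rot: [[-1.0, -0.018, -0.001], [-0.018, 1.0, 0.001], [0.001, 0.001, -1.0]]
wrist_force: [-0.3, 0.4, -0.4]
gripper_width: 0.004
gripper_force: 0.0
```

```bash
python3 - <<'E'
from h import *
t=cams.capture('top');f=t['frame'];hsv=cv2.cvtColor(f,cv2.COLOR_BGR2HSV)
m0=((hsv[...,1]<113)&(hsv[...,2]>175)).astype(np.uint8)
for nm,(x0,y0,x1,y1),z in(('rail',(240,232,350,256),.048),('block',(295,257,345,285),.052)):
    m=np.zeros_like(m0);m[y0:y1,x0:x1]=m0[y0:y1,x0:x1]
    n,l,st,_=cv2.connectedComponentsWithStats(m);i=1+np.argmax(st[1:,4])
    b=cv2.minAreaRect(cv2.findContours((l==i).astype(np.uint8),0,1)[0][0])
    print(nm,st[i],b,'centre',onz(t,*b[0],z),'right end',onz(t,st[i][0]+st[i][2]-.5,b[0][1],z)[:2],'y-range/x-range',onz(t,st[i][0]-.5,st[i][1]-.5,z)[:2],onz(t,st[i][0]+st[i][2]-.5,st[i][1]+st[i][3]-.5,z)[:2])
    if nm=='block':print('front edge yaw',[ (u,int(np.argwhere(l[:,u]==i).max())) for u in range(308,329,4)])
a=cv2.imread('pics/top0.png').astype(int);d=np.abs(a-f).max(2)
for n,(x0,y0,x1,y1) in dict(jars=(212,190,268,226),dishes=(278,186,380,224),cube=(412,226,434,252)).items():print(n,d[y0:y1,x0:x1].mean(),(d[y0:y1,x0:x1]>40).sum())
E
```

```text
rail [ 240  238  101   18 1567] ((289.835693359375, 247.3987579345703), (16.560869216918945, 100.15042877197266), 87.95458984375) centre [0.5478 0.0616 0.048 ] right end [ 0.5468 -0.0485] y-range/x-range [0.5704 0.1712] [ 0.5291 -0.0483]
block [305 257  26  19 449] ((317.5, 266.0), (18.0, 25.0), 90.0) centre [0.5065 0.0017 0.052 ] right end [ 0.5063 -0.0263] y-range/x-range [0.5273 0.0297] [ 0.4858 -0.0261]
front edge yaw [(308, 274), (312, 274), (316, 274), (320, 274), (324, 274), (328, 274)]
jars 2.2356150793650795 0
dishes 1.565531475748194 0
cube 34.40384615384615 167
```

```bash
python3 -c "
from station import r;print(r.finish_job())"
```

```text
the job is handed in; nothing more can be done
None
```

The rail is closed with its fork on the post and its tail at the lug (within about 2 mm), the larger block is seated flat and fully down in the recess, the jars and dishes are undisturbed, and the job was handed in at about 23 s.

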